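# Centre the rolling spice jar on the tray and set it on the scale

### The job

A full spice jar has rolled to one end of the carrying tray with the crowned floor, where it would tip the tray off the small pan of the kitchen scale. Without touching the jar, lift the tray by its handle and roll the jar to the middle, under the handle; keep it there for three seconds before carrying the tray away, bring it over the scale and keep the jar in the middle for two more seconds above the pan, then set the tray level and centred on the pan and let go, with the jar at rest in the middle. Never let the jar knock hard against a wall or leave the tray, and leave everything else on the shelf alone.

Things in the scene. Friction and masses are not known exactly. Their poses are not given: they have to be found in the camera images.
- tray: Open steel carrying tray, 320 mm long (own x) by 134 wide (own y), about 0.45 kg, standing on the shelf, long axis roughly along world y. Origin: centre of the flat underside, z up. Walls: ends to z = 44 mm, inner faces at x = +-156; sides to z = 36, inner faces at y = +-63. Its drain floor is crowned along x: an arch of radius 1.3 m, top at z = 14 mm in the middle, falling 9 mm to each end.
- handle (a point): Grip point of the tray's handle, 114 mm above the tray's underside, at its middle; axes as the tray's. The handle is a black bar along y on two side posts: 136 mm long, 16 mm thick in x, from z = 92 to 128 mm above the underside. Pinch it across x from above at this height or up to 6 mm higher; the jar's top passes 17 mm below the bar.
- jar: Amber glass spice jar with metal screw lid, lying across the tray: rolling diameter 60 mm, length 110, about 0.3 kg (varies by a third). Origin: its centre, on its axis; own y is its axis, own x and z turn as it rolls. It rolls along the tray's x, its centre from -126 to +126 mm, and begins at rest against the -x end wall.
- middle (a point): Where the jar's centre belongs: 44 mm above the tray's underside; axes as the tray's. At x m from here the crown slopes outward by x/1.33 rad. The jar's acceleration along x is about 0.7 x (9.81 x (crown slope - tilt) - tray's acceleration), tilt being the rise of the tray's x axis in rad; rolling resistance is worth a slope of about 0.017 rad, so it stays by itself only near the middle.
- scale: White kitchen scale, fixed, body 190 by 150 by 40 mm, with a square steel pan 90 by 90 mm whose top is 60 mm above the shelf. Origin: centre of the underside; its pan centre is the point pan.
- pan (a point): Centre of the top face of the scale's pan, 60 mm above the shelf; z up. The tray's underside centre belongs here, in any direction of turn.
- plate: White enamel plate, 210 mm across, bystander. Origin: centre of the underside.
- scraper: White plastic bowl scraper lying flat, 85 by 120 mm, 12 mm thick, bystander at the left side. Origin: centre of the underside.
- upright_jar: Glass jar with lid standing upright, 54 mm across, 105 mm tall, bystander. Origin: centre of the underside.
- ramekin: White ceramic bowl, 90 mm across, 50 mm tall, bystander. Origin: centre of the underside.
- mill: Dark wooden pepper mill standing, 56 mm across, 165 mm tall, bystander. Origin: centre of the underside.
- spoon: Wooden spoon lying flat, 240 mm long, bystander at the right side. Origin: on its underside.
Mind the look-alikes: they are no part of the job. Leave any turquoise or yellow look-alike of the jar alone.

How it is judged:
On the way, in this order (a step that is already met when the one before it is completed fails the run):
1. the tray is lifted clear of the shelf, not yet at the scale, and the jar is kept within 25 mm of the middle for 3 s (height (world z) of tray above 0.03 m and horizontal distance between tray and pan above 0.15 m and x of jar in the frame of tray between -0.025 and 0.025 m), for 3 s.
2. the tray is held above the pan, within 40 mm of its centre, and the jar is kept within 25 mm of the middle for 2 s (height (world z) of tray above 0.064 m and horizontal distance between tray and pan below 0.04 m and contact force between tray and scale below 0.1 N and x of jar in the frame of tray between -0.025 and 0.025 m), for 2 s.
At the end, for the whole second after the job is handed in: The tray stands released and still on the pan, level (0.05 rad), its middle within 25 mm of the pan's centre, and the jar lies at rest on its floor within 30 mm of the middle (contact force between tray and scale above 1 N and horizontal distance between tray and pan below 0.025 m and height (world z) of tray between 0.055 and 0.065 m and angle between tray's own z axis and vertical below 0.05 rad and linear speed of each of tray, jar below 0.02 m/s and x of jar in the frame of tray between -0.03 and 0.03 m and z of jar in the frame of tray below 0.05 m); the robot touches nothing.
It fails at once if the robot touches the jar (contact force between any of the fingers, the arm and jar above 0.5 N).
It fails at once if the jar knocks hard against the tray (over 20 N) (contact force between jar and tray above 20 N).
It fails at once if the jar leaves the tray (z of jar in the frame of tray above 0.065 m or z of jar in the frame of tray below 0.015 m or x of jar in the frame of tray above 0.15 m or x of jar in the frame of tray below -0.15 m).
It fails at once if the tray tips (over 0.35 rad) (angle between tray's own z axis and vertical above 0.35 rad).
It fails at once if a bystander is moved over 30 mm (distance of any of plate, scraper, upright_jar, ramekin, mill, spoon from where it was at the start of the episode above 0.03 m).
It also fails if it takes over 72 s, if anything falls off the work surface, if the arm or the gripper's body presses on something with over 40 N, if the wrist force passes 120 N, or if a joint passes its speed limit or range.

### The arm

A 6-joint arm with a two-finger parallel gripper is mounted at the origin on the work surface. World frame = base frame: x ahead of the robot, y to its left, z up, the work surface at z = 0. Lengths are in m, angles in rad, forces in N, time in s.
With the tool pointing down it reaches from about 0.4 to 0.825 m from the base axis. Payload 7 kg.
Tool frame: the origin (TCP) lies at the very end of the fingers, on their centre line; the grasp point (between the pads) lies 19 mm behind it (arm.grasp_offset is the distance from the TCP to the grasp point, in m); z points along the fingers, y is the line along which they close (so a half turn about z gives the same grasp; the last joint's range is limited). The gripper opens to 88 mm and grips with 3 to 60 N. Pads are 19 mm wide; open, the fingers measure 130 mm over their backs; the gripper's body (78 mm by 193 mm) begins 47 mm behind the grasp point.
Start: joints at [-0.911, 0.359, 0.012, 0, -1.224, -0.288], TCP at [0.245, -0.629, 0.194] pointing down, gripper open.
Joint ranges: [-3.07, 3.07], [-1.43, 2.12], [-1.02, 1.25], [-3.03, 1.67], [-3.05, -0], [-3.03, 3.03]. Speed limits (rad/s): [2.39, 2.39, 3.01, 3.14, 3.14, 3.14].

### API

Orientations are given as [roll, pitch, yaw] about the fixed x, y, z axes, in that order (R = Rz(yaw) Ry(pitch) Rx(roll)).
In Python, from station import get_state, cams, arm, nets gives the robot as it stands.
- The arm moves only by the shell command python3 -m creep 'ROWS' [FORCE]. ROWS is a JSON object of lists of equal length, an entry for each row: "translation": the shift along the world's x, y, z in mm, a list of three; "spin": the turn about the world's z in rad; "gripper": the opening, from 0 (shut) to 1 (fully open). In form: {"translation": [[dx, dy, dz], ...], "spin": [spin, ...], "gripper": [gripper, ...]}. A call has 1 to 8 rows; each row shifts and turns the commanded pose from where the row before left it; what a row does not reach is not made up. A row lasts 1/10 s, in which the tool goes at most 50 mm and 8.59 degrees, less where a joint would pass 70% of its speed; a pose out of reach is approached as far as the arm can. A call is refused whole if a number of a shift passes 50 or a number of a turn 0.15, either way. A call with a gripper value outside its range is refused whole. The fingers move at their own pace and stop on an object; FORCE is the grip in N (left out, the last holds). Time passes only in rows, so rows that do not move let the fingers close. It gives the time, the measured TCP pose, the force, the opening and the grip force at its end, in the units of the state.
- get_state(): the state, without advancing time (a new reading comes with each control period).
- cams.grab_frame(name): name is "scene" or "top" or "wrist"; returns a dict with "img" (384x512x3 uint8, red, green, blue), "mtx" (3x3 intrinsics, pixels), "R" (3x3) and "t" (3): a world point X has camera coordinates R X + t. Camera axes: x right, y down, z forward; pixel columns grow to the right and rows downward; lengths in m; the calibration is good to about 2 mm. A picture is of the moment at which its call begins. There is no depth.
- arm.job_done(): hands the job in; it is judged then, once.
Trained networks look in the newest picture that a camera, given by its name, has taken for a name from the list of things; names that differ only in an ending like _2 or _b are one class to them, and where a whole thing is asked for, a point or a joint stands for the part that bears it (a point fixed in the world has none). Each returns a list of dicts, best first, with "confidence" (0 to 1); they miss things now and then, are a little off and sometimes report something else, mostly with a low value. They report only what shows in the picture. A call takes as long as a camera call. They do not tell look-alikes from the thing itself.
- nets.search_frame(camera, label): "centre" ([x, y, z] in m, in world coordinates, good to about 4 mm: the middle of the surface that is visible of it).
- nets.pinpoint(camera, label): "centre" ([x, y, z] in m, in world coordinates, good to about 4 mm: a listed point, or the origin of a listed thing).
The state is a dict: "t": time; "q": joint angles; "qd": joint speeds; "joint_efforts": joint torques, N m; "eef_pos": TCP position; "ee_rot": TCP orientation; "force": force on the tool from outside, world axes, zero at the start; "moment": the same for the moment, N m; "width": finger opening in m; "gripper_force": force on a finger pad.
Only numpy, scipy, OpenCV 4.12 (cv2) and the standard library are available. Lean on these libraries where they do the work, as an engineer would, in place of code of your own. Each camera call takes 0.05 s, during which the arm holds its last target. There are 200 camera calls.

## Working session

There is one attempt and no reset: what is moved stays moved. The work goes in short steps, Python scripts to look and compute and a shell command to move; the robot and the scene stay as the last step left them, time stands still between calls to the robot, and variables do not carry over. Pictures are saved under pics/ and viewed, at most 12 in all, crops included, and the job is handed in when it is done.

```bash
mkdir -p pics
cat > h.py <<'E'
from station import get_state, cams, arm, nets
import numpy as np, cv2
E
python3 - <<'E'
from h import *
for c in ("scene","top"):
    f=cams.grab_frame(c); cv2.imwrite(f"pics/{c}0.png",f["img"][:,:,::-1])
    print(c, "cam pos", -f["R"].T@f["t"])
    for l in ["handle","middle","pan","tray","jar","scale","plate","scraper","upright_jar","ramekin","mill","spoon"]:
        for r in nets.pinpoint(c,l)[:3]: print(l,np.round(r["centre"],3),round(r["confidence"],2))
s=get_state();print(s["t"],s["eef_pos"],s["ee_rot"])
E
```

```text
scene cam pos [ 1.11813146 -0.28509753  1.08408965]
handle [0.531 0.202 0.113] 0.82
middle [0.529 0.202 0.047] 0.8
middle [0.496 0.08  0.042] 0.71
middle [0.529 0.203 0.002] 0.16
pan [ 0.56  -0.203  0.061] 0.69
jar [ 0.343 -0.045  0.03 ] 0.88
jar [0.304 0.21  0.03 ] 0.86
jar [0.5   0.08  0.038] 0.61
scale [ 0.545 -0.213  0.002] 0.6
plate [0.787 0.016 0.   ] 0.61
upright_jar [ 0.73  -0.231 -0.001] 0.97
upright_jar [ 0.561 -0.208  0.061] 0.25
ramekin [ 0.4   -0.483  0.001] 0.84
ramekin [ 0.56  -0.205  0.059] 0.38
mill [ 0.728  0.237 -0.002] 0.61
spoon [ 0.599 -0.523  0.001] 0.56
top cam pos [0.19426663 0.02069914 1.68265286]
handle [0.533 0.204 0.113] 0.63
middle [0.533 0.204 0.043] 0.6
pan [ 0.553 -0.207  0.058] 0.84
tray [0.527 0.209 0.003] 0.64
jar [ 0.341 -0.039  0.033] 0.94
jar [0.306 0.21  0.032] 0.88
jar [0.786 0.013 0.001] 0.47
scale [ 0.722 -0.229  0.004] 0.62
scale [ 0.543 -0.207  0.   ] 0.57
plate [ 0.786  0.014 -0.   ] 0.76
scraper [0.426 0.506 0.001] 0.65
scraper [ 0.395 -0.484 -0.001] 0.15
upright_jar [ 0.722 -0.23   0.003] 0.57
mill [ 0.728  0.24  -0.   ] 0.84
spoon [ 0.596 -0.518  0.002] 0.53
1.3 [ 0.24519391 -0.62886089  0.19435029] [ 3.14154709e+00  7.78286284e-06 -2.76978822e+00]
```

View pics/scene0.png

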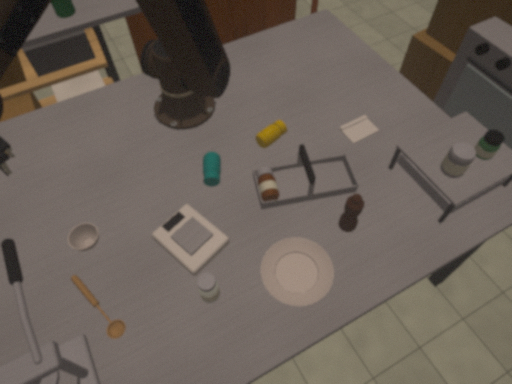

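View pics/top0.png

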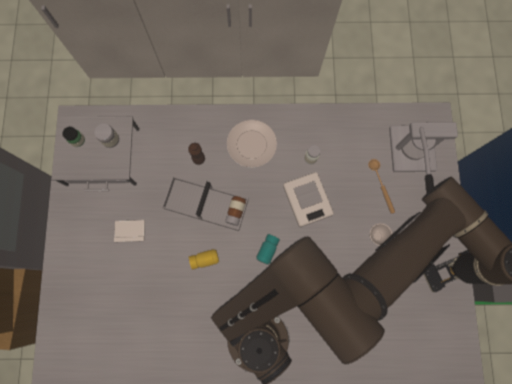

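The scene view shows the tray with the brown/white jar at its -y end (267,184), the handle bar at about (305,165) and the scale at (190,237). The top view agrees: handle (203,199), jar (236,208), pan (308,195). The yellow and turquoise jars are decoys. I'm moving above the handle.

```bash
python3 -m creep '{"translation":[[14,41,14],[14,41,14],[14,41,14],[14,41,14],[14,41,14],[14,41,14],[14,41,14],[14,41,0]],"spin":[-0.03,-0.03,-0.03,-0.03,-0.03,-0.03,-0.03,-0.03],"gripper":[1,1,1,1,1,1,1,1]}' 60
python3 -m creep '{"translation":[[14,41,0],[14,41,0],[14,41,0],[14,41,0],[14,41,0],[14,41,0],[14,41,0],[14,41,0]],"spin":[-0.03,-0.03,-0.03,-0.03,-0.03,-0.03,-0.03,-0.03],"gripper":[1,1,1,1,1,1,1,1]}' 60
python3 -m creep '{"translation":[[14,41,0],[14,41,0],[14,41,0],[14,41,0],[0,0,0]],"spin":[-0.03,-0.03,-0.03,-0.06,0],"gripper":[1,1,1,1,1]}' 60
python3 - <<'E'
from h import *
for c in ("wrist","scene"):
    f=cams.grab_frame(c); cv2.imwrite(f"pics/{c}1.png",f["img"][:,:,::-1])
    print(c,-f["R"].T@f["t"])
    for l in ["handle","middle","jar","tray"]:
        for r in nets.pinpoint(c,l)[:2]: print(l,np.round(r["centre"],3),round(r["confidence"],2))
s=get_state();print(s["t"],s["eef_pos"],s["ee_rot"],s["q"])
E
```

```text
t: 2.1
eef_pos: [0.3582, -0.2998, 0.2947]
ee_rot: [-3.139, 0.003, -3.011]
force: [0.4, -0.1, -0.8]
width: 0.0872
gripper_force: 0.0
t: 2.9
eef_pos: [0.4694, 0.029, 0.2929]
ee_rot: [3.141, 0.001, 3.033]
force: [0.8, -0.9, -0.2]
width: 0.0874
gripper_force: 0.0
t: 3.4
eef_pos: [0.5262, 0.1951, 0.291]
ee_rot: [-3.141, -0.001, 2.884]
force: [-0.2, -0.9, -1.0]
width: 0.0876
gripper_force: 0.0
wrist [0.44577066 0.21582415 0.47988721]
handle [0.531 0.202 0.112] 0.8
middle [0.533 0.201 0.046] 0.55
jar [ 0.343 -0.045  0.031] 0.86
jar [0.304 0.209 0.028] 0.65
tray [ 0.534  0.203 -0.001] 0.78
scene [ 1.11813146 -0.28509753  1.08408965]
middle [0.53  0.203 0.05 ] 0.95
middle [ 0.558 -0.201  0.061] 0.48
jar [ 0.343 -0.043  0.029] 0.95
jar [0.305 0.209 0.03 ] 0.74
tray [0.532 0.203 0.001] 0.9
tray [0.786 0.016 0.002] 0.52
3.9 [0.5251595  0.19048441 0.29281479] [3.14092900e+00 4.79917066e-04 2.88265227e+00] [ 6.98432368e-01  1.16979597e-01 -8.55118269e-02  1.05928989e-05
 -1.36748597e+00 -2.52817105e+00]
```

View pics/wrist1.png

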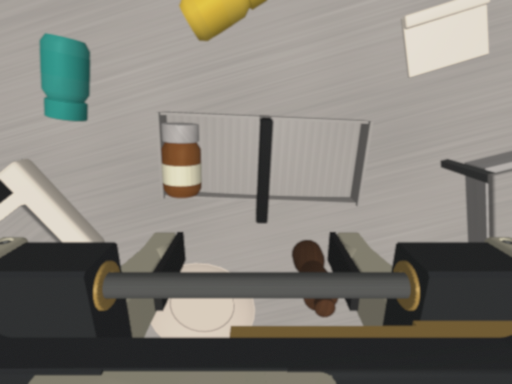

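View pics/scene1.png

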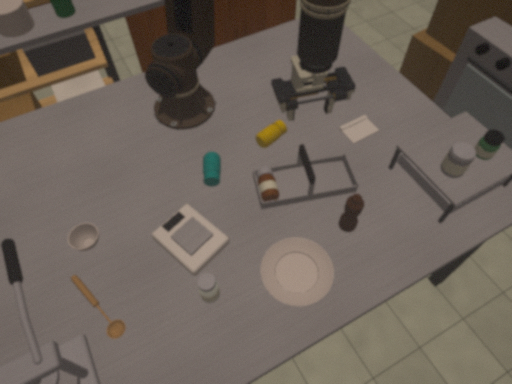

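The wrist view shows the jar at (181,160), the handle bar from (265,118) to (262,222), and the tray's rims at rows about 113–122 and 197–205.

```bash
cat >> h.py <<'E'
def back(f,uv,z):
    d=np.linalg.inv(f["mtx"])@np.array([uv[0],uv[1],1.]); R=f["R"]; c=-R.T@f["t"]; w=R.T@d
    return c+w*(z-c[2])/w[2]
E
python3 - <<'E'
from h import *
f=cams.grab_frame("wrist"); g=f["img"].astype(int)
for a,b,z in [((160,113),(369,122),.036),((163,197),(357,205),.036)]:
    A,B=back(f,a,z),back(f,b,z); d=B-A; print("rim",A,B,np.degrees(np.arctan2(d[1],d[0])),np.linalg.norm(d), (A+B)/2)
m=(g.max(2)<40).astype(np.uint8); m[225:]=0
n,l,st,ce=cv2.connectedComponentsWithStats(m)
for i in range(1,n):
    if st[i,4]>300:
        v,u=np.nonzero(l==i); print(st[i],ce[i])
        L=cv2.fitLine(np.c_[u,v].astype(np.float32),cv2.DIST_HUBER,0,.01,.01).ravel(); 
        P=[back(f,(L[2]+s*L[0],L[3]+s*L[1]),.128) for s in(-45,45)]; d=P[1]-P[0]; print(P,np.degrees(np.arctan2(d[1],d[0])))
m=((g[:,:,0]-g[:,:,2]>50)&(g[:,:,0]<170)).astype(np.uint8);m[220:]=0
n,l,st,ce=cv2.connectedComponentsWithStats(m)
for i in range(1,n):
    if st[i,4]>100: print("jar",st[i],ce[i],back(f,ce[i],.04))
print(f["mtx"],f["R"],f["t"])
E
```

```text
rim [0.42138446 0.06974453 0.036     ] [0.51427129 0.36918064 0.036     ] 72.76580518193776 0.3135122666157583 [0.46782787 0.21946259 0.036     ]
rim [0.54652351 0.02775637 0.036     ] [0.64151741 0.33144081 0.036     ] 72.63007587008656 0.31819504058336845 [0.59402046 0.17959859 0.036     ]
[261 119  13 102 754] [266.4469496  178.17108753]
[array([0.59416751, 0.18495818, 0.128     ]), array([0.48061178, 0.21577324, 0.128     ])] 164.81755030209112
jar [196   0  73  40 692] [230.01734104  20.79046243] [0.33314367 0.20486747 0.04      ]
jar [166 143  37  23 771] [183.75875486 153.90920882] [0.48803274 0.0848865  0.04      ]
jar [168 185  35  12 326] [184.82822086 190.00306748] [0.54347741 0.067357   0.04      ]
[[287.46757459   0.         256.03748553]
 [  0.         287.46757459 195.18125124]
 [  0.           0.           1.        ]] [[ 0.25626665  0.96660518  0.00135059]
 [ 0.92051826 -0.2444739   0.30475998]
 [ 0.29491276 -0.07685657 -0.95242823]] [-0.31859686 -0.50430573  0.34385294]
```

```bash
python3 -m creep '{"translation":[[3,5,-30],[3,5,-30],[0,0,-30],[0,0,-30],[0,0,-30],[0,0,-30],[0,0,-15],[0,0,0]],"spin":[-0.018,-0.017,0,0,0,0,0,0],"gripper":[1,1,1,1,1,1,1,1]}' 60
python3 -m creep '{"translation":[[0,0,0],[0,0,0],[0,0,0],[0,0,0],[0,0,0]],"spin":[0,0,0,0,0],"gripper":[0,0,0,0,0]}' 60
python3 - <<'E'
from h import *
f=cams.grab_frame("wrist"); cv2.imwrite("pics/wrist2.png",f["img"][:,:,::-1])
s=get_state();print(s["t"],s["eef_pos"],s["ee_rot"],s["width"],s["gripper_force"],s["force"],s["moment"])
E
```

```text
t: 4.75
eef_pos: [0.5298, 0.1999, 0.0951]
ee_rot: [-3.138, -0.003, 2.848]
force: [-0.1, 0.1, 0.1]
width: 0.088
gripper_force: 0.0
t: 5.25
eef_pos: [0.5314, 0.2013, 0.0979]
ee_rot: [3.141, 0.001, 2.848]
force: [-0.1, 0.2, -0.4]
width: 0.0532
gripper_force: 0.0
5.3 [0.53132262 0.2012101  0.09777606] [3.14102425e+00 3.69021949e-04 2.84834365e+00] 0.04925641106303158 0.0 [ 0.26657024  0.55233049 -0.31421881] [-0.03938013 -0.03230427 -0.00942732]
```

View pics/wrist2.png

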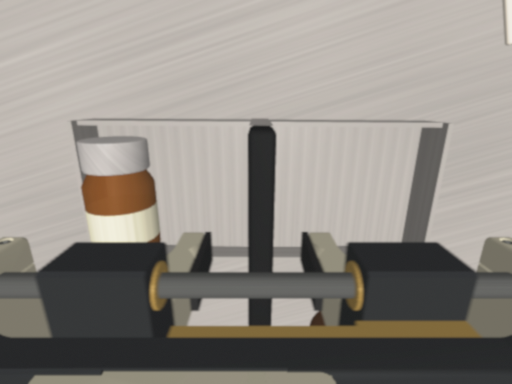

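The fingers straddle the bar at column 262 and the jar lies at about column 115–120. Next I finish closing and lift.

```bash
python3 -m creep '{"translation":[[0,0,0],[0,0,0],[0,0,0],[0,0,0],[0,0,0],[0,0,0],[0,0,0]],"spin":[0,0,0,0,0,0,0],"gripper":[0,0,0,0,0,0,0]}' 60
python3 -m creep '{"translation":[[0,0,5],[0,0,15],[0,0,25],[0,0,25],[0,0,25],[0,0,25],[0,0,15],[0,0,5]],"spin":[0,0,0,0,0,0,0,0],"gripper":[0,0,0,0,0,0,0,0]}' 60
cat >> h.py <<'E'
def jarx(pic=None,verbose=True):
    f=cams.grab_frame("wrist"); s=get_state(); g=f["img"].astype(int)
    if pic: cv2.imwrite(f"pics/{pic}.png",f["img"][:,:,::-1])
    tcp=np.array(s["eef_pos"]); under=tcp[2]-0.097+0.0
    m=(g[:,:,0]-g[:,:,2]>35)&(g[:,:,0]<190); m[:165]=0; m[212:]=0
    xs=[]
    for v in range(172,206,3):
        u=np.nonzero(m[v])[0]
        if len(u)<15: continue
        xs.append((v,u.min(),u.max()))
    u0=np.median([a[1] for a in xs]);u1=np.median([a[2] for a in xs]);v=np.median([a[0] for a in xs])
    P=back(f,((u0+u1)/2,v),under+.041); yaw=s["ee_rot"][2]-np.pi/2
    x=(P-tcp)[:2]@[np.cos(yaw),np.sin(yaw)]
    print(f"t={s['t']:.2f} jar x={x*1000:.1f} mm cols {u0:.0f}-{u1:.0f} row{v:.0f} tcp {np.round(tcp,4)} rot {np.round(s['ee_rot'],3)} w {s['width']:.4f} gf {s['gripper_force']:.0f} qd {np.abs(s['qd']).max():.2f} q6 {s['q'][5]:.2f} F {np.round(s['force'],1)}")
E
python3 -c "
from h import *
jarx('wrist3'); f=cams.grab_frame('wrist'); print(get_state()['moment'])
for l in ['jar','middle','tray']: print(l,[(np.round(r['centre'],3),round(r['confidence'],2)) for r in nets.pinpoint('wrist',l)[:2]])"
```

```text
t: 6.0
eef_pos: [0.5312, 0.2011, 0.0973]
ee_rot: [-3.142, -0.0, 2.848]
force: [0.2, -0.6, 0.3]
width: 0.0006
gripper_force: 0.0
t: 6.8
eef_pos: [0.532, 0.2015, 0.2397]
ee_rot: [3.139, 0.002, 2.848]
force: [-0.2, 0.2, -0.4]
width: 0.0009
gripper_force: 0.0
t=6.85 jar x=-80.2 mm cols 148-186 row199 tcp [0.5318 0.2015 0.2393] rot [3.139e+00 2.000e-03 2.849e+00] w 0.0005 gf 0 qd 0.04 q6 -2.57 F [0.5 0.7 0.3]
[-0.05067577  0.01910858 -0.00495562]
jar [(array([ 0.342, -0.043,  0.032]), 0.9), (array([0.495, 0.084, 0.038]), 0.82)]
middle [(array([0.532, 0.203, 0.045]), 0.77)]
tray [(array([ 0.535,  0.205, -0.003]), 0.82)]
```

View pics/wrist3.png

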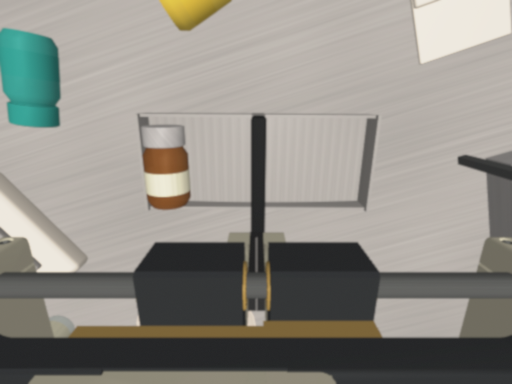

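The fingers closed to zero width without touching the bar, and the tray did not move. I'll triangulate the bar end from the wrist views and check where the TCP projects.

Run:
```python
from h import *
f=cams.grab_frame("wrist"); s=get_state(); tcp=np.array(s["eef_pos"])
def pj(f,X): p=f["mtx"]@(f["R"]@X+f["t"]); return p[:2]/p[2]
print("tcp px",pj(f,tcp),"grasp px",pj(f,tcp+[0,0,.019]), "tcp+100z", pj(f,tcp+[0,0,.1]))
# camera offset rigid in tool frame: reconstruct poses of the earlier wrist views
from scipy.spatial.transform import Rotation as Ro
T=Ro.from_euler("xyz",s["ee_rot"]).as_matrix(); Rc=T.T@f["R"].T; tc=T.T@(-f["R"].T@f["t"]-tcp)
def cam(e,r):
    T=Ro.from_euler("xyz",r).as_matrix(); R=(T@Rc).T; return dict(mtx=f["mtx"],R=R,t=-R@(e+T@tc))
c1=cam(np.array([.52516,.19048,.29281]),[3.14093,.00048,2.88265]); c2=cam(np.array([.53132,.20121,.09778]),[3.14102,.00037,2.84834])
fs=cams.grab_frame("scene")
def tri(obs):
    A=[];
    for c,(u,v) in obs:
        P=c["mtx"]@np.c_[c["R"],c["t"]]; A+= [u*P[2]-P[0],v*P[2]-P[1]]
    X=np.linalg.svd(np.array(A))[2][-1]; return X[:3]/X[3]
print("bar near end",tri([(c1,(265,118)),(c2,(262,125))]),tri([(c1,(265,118)),(c2,(262,125)),(f,(259,115))]))
print("near rim corners L",tri([(c1,(160,113)),(c2,(73,121)),(f,(140,114))]),"R",tri([(c1,(369,122)),(c2,(447,124)),(f,(377,116))]))
for z in(.092,.128):
  for k in(-.068,.068): print(z,k,"pred c2",pj(c2,np.array([.531-.956*k,.201+.292*k,z])),"scene",pj(fs,np.array([.531-.956*k,.201+.292*k,z])))
cv2.imwrite("pics/sc3.png",cv2.resize(fs["img"][100:240,200:400,::-1],(800,560)))
f0=cams.grab_frame("top");cv2.imwrite("pics/top3.png",f0["img"][:,:,::-1])
for c in ("scene","top"): print(c,[(np.round(r["centre"],3),round(r["confidence"],2)) for r in nets.pinpoint(c,"handle")[:2]])
```

```text
tcp px [256.75195617 225.73097329] grasp px [256.80284413 237.53338975] tcp+100z [257.2078248 331.4603438]
bar near end [ 0.47545253  0.22291158 -0.0635643 ] [0.46695446 0.22250944 0.05380512]
near rim corners L [0.42013205 0.07132295 0.03273782] R [0.50926847 0.36218537 0.05774128]
0.092 -0.068 pred c2 [256.04570811 300.23777781] scene [311.16376522 184.96574641]
0.092 0.068 pred c2 [256.6580061  127.19760482] scene [299.34928398 151.20210932]
0.128 -0.068 pred c2 [256.12145151 334.51134952] scene [312.43060167 178.10148178]
0.128 0.068 pred c2 [256.8887632  132.47541739] scene [300.25605846 143.92563222]
scene [(array([0.531, 0.202, 0.114]), 0.64)]
top [(array([0.535, 0.203, 0.115]), 0.92)]
```

View pics/sc3.png

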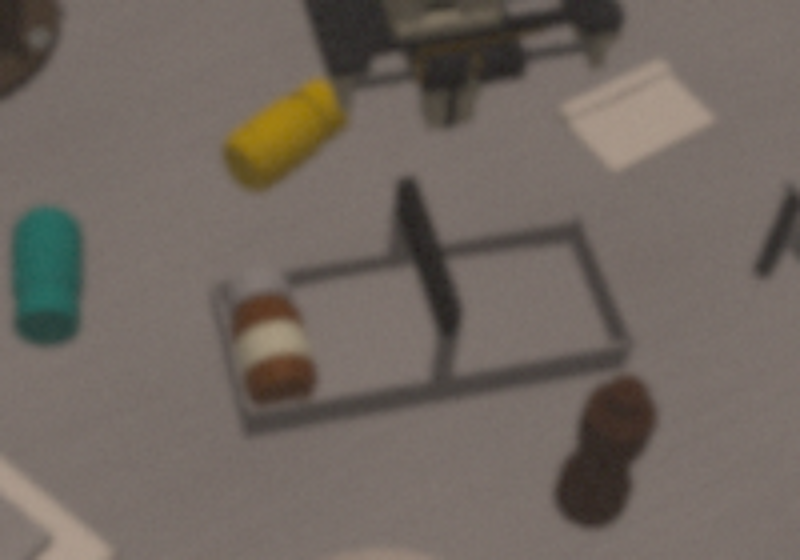

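Run:
```python
from h import *
def pj(f,X): p=f["mtx"]@(f["R"]@X+f["t"]); return np.round(p[:2]/p[2],1)
s=get_state(); tcp=np.array(s["eef_pos"]); print(s["q"],tcp)
for c in("scene","top","wrist"):
    f=cams.grab_frame(c)
    print(c,[(dz,pj(f,tcp+[0,0,dz/1000])) for dz in(0,20,40,60)], "x-20",pj(f,tcp+[-.02,0,0]),"y+20",pj(f,tcp+[0,.02,0]))
    if c=="scene": a=cv2.resize(f["img"][80:160,260:360,::-1],(600,480),interpolation=cv2.INTER_CUBIC)
    if c=="wrist": b=cv2.resize(f["img"][190:310,200:320,::-1],(480,480),interpolation=cv2.INTER_CUBIC)
cv2.imwrite("pics/c4.png",cv2.resize(np.hstack([a,b]),(800,356)))
```

```text
[ 7.06421540e-01  1.58241493e-01 -1.61837129e-01 -7.71243461e-05
 -1.25174926e+00 -2.57041682e+00] [0.53101435 0.20102796 0.23676108]
scene [(0, array([309.8, 136.8])), (20, array([310.5, 132. ])), (40, array([311.3, 127. ])), (60, array([312. , 121.9]))] x-20 [305.9 132.2] y+20 [315.7 134.1]
top [(0, array([200. , 191.5])), (20, array([199.3, 190.2])), (40, array([198.6, 188.9])), (60, array([197.9, 187.5]))] x-20 [199.9 197. ] y+20 [194.3 191.5]
wrist [(0, array([256.6, 225.4])), (20, array([256.7, 237.9])), (40, array([256.8, 253.2])), (60, array([256.9, 272.4]))] x-20 [248.3 200. ] y+20 [283.6 217.9]
```

View pics/c4.png

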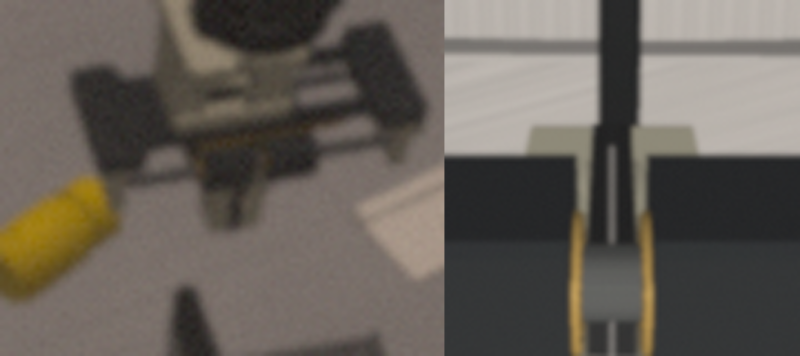

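The real fingertips appear about 25–30 mm above the reported TCP, in both the scene view (tips at 312,131; expected at row 137) and the wrist view. They therefore closed above the bar. I'll touch the bar's top gently with the closed fingers to measure the offset.

```bash
python3 -m creep '{"translation":[[0,0,-30],[0,0,-40],[0,0,-40],[0,0,-25],[0,0,0],[0,0,0]],"spin":[0,0,0,0,0,0],"gripper":[0,0,0,0,0,0]}' 20
python3 -m creep '{"translation":[[0,0,-3],[0,0,0]],"spin":[0,0],"gripper":[0,0]}' | egrep "eef|force: \["
python3 -m creep '{"translation":[[0,0,-3],[0,0,0]],"spin":[0,0],"gripper":[0,0]}' | egrep "eef|force: \["
python3 -m creep '{"translation":[[0,0,-3],[0,0,0]],"spin":[0,0],"gripper":[0,0]}' | egrep "eef|force: \["
```

```text
t: 8.05
eef_pos: [0.5316, 0.2012, 0.103]
ee_rot: [-3.141, 0.0, 2.849]
force: [1.0, 0.1, 0.4]
width: 0.0008
gripper_force: 0.0
eef_pos: [0.5317, 0.2016, 0.1005]
force: [-0.1, -0.3, -1.0]
eef_pos: [0.5312, 0.2012, 0.0966]
force: [-0.6, 0.1, -0.3]
eef_pos: [0.5315, 0.2012, 0.096]
force: [-9.4, -0.6, 20.3]
```

Contact came at reported z = 0.0965, so the tip sits about 31 mm above the reported TCP. The grasp therefore belongs at reported z ≈ 0.0665.

```bash
python3 -m creep '{"translation":[[0,0,10],[0,0,10],[0,0,0],[0,0,0],[0,0,0],[0,0,0],[0,0,0],[0,0,0]],"spin":[0,0,0,0,0,0,0,0],"gripper":[0,0.7,0.7,0.7,0.7,0.7,0.7,0.7]}' 60
python3 -m creep '{"translation":[[0,0,-17],[0,0,-20],[0,0,-10],[0,0,0],[0,0,0],[0,0,0],[0,0,0],[0,0,0]],"spin":[0,0,0,0,0,0,0,0],"gripper":[0.7,0.7,0.7,0.7,0,0,0,0]}' 60
python3 -m creep '{"translation":[[0,0,0],[0,0,0],[0,0,0],[0,0,0],[0,0,0],[0,0,0]],"spin":[0,0,0,0,0,0],"gripper":[0,0,0,0,0,0]}' 60
```

```text
t: 9.45
eef_pos: [0.5311, 0.201, 0.1131]
ee_rot: [-3.141, -0.0, 2.848]
force: [-0.1, -0.6, -1.2]
width: 0.0514
gripper_force: 0.0
t: 10.25
eef_pos: [0.5315, 0.2013, 0.067]
ee_rot: [3.141, 0.001, 2.848]
force: [-0.1, -0.3, 0.1]
width: 0.0345
gripper_force: 0.0
t: 10.85
eef_pos: [0.5316, 0.2017, 0.0666]
ee_rot: [3.141, 0.001, 2.849]
force: [-0.3, 5.4, 2.3]
width: 0.0157
gripper_force: 60.0
```

Gripped at 15.7 mm width and 60 N. Lifting gently.

```bash
python3 -m creep '{"translation":[[0,0,4],[0,0,10],[0,0,20],[0,0,25],[0,0,25],[0,0,25],[0,0,20],[0,0,10]],"spin":[0,0,0,0,0,0,0,0],"gripper":[0,0,0,0,0,0,0,0]}' 60
python3 -m creep '{"translation":[[0,0,4],[0,0,0],[0,0,0],[0,0,0]],"spin":[0,0,0,0],"gripper":[0,0,0,0]}' 60
cat > p.py <<'E'
import re
s=open('h.py').read().replace("under=tcp[2]-0.097+0.0","under=tcp[2]-0.0665")
open('h.py','w').write(s)
E
python3 p.py
python3 - <<'E'
from h import *
jarx("wrist5"); s=get_state(); print(s["moment"],s["gripper_force"])
f=cams.grab_frame("wrist")
for l in ['jar','middle','handle','tray']: print(l,[(np.round(r['centre'],3),round(r['confidence'],2)) for r in nets.pinpoint('wrist',l)[:2]])
E
```

```text
t: 11.65
eef_pos: [0.5312, 0.2008, 0.2073]
ee_rot: [3.141, 0.001, 2.848]
force: [0.5, 0.1, -7.1]
width: 0.0154
gripper_force: 60.0
t: 12.05
eef_pos: [0.5306, 0.2008, 0.2081]
ee_rot: [-3.14, -0.001, 2.848]
force: [0.6, 0.5, -7.4]
width: 0.016
gripper_force: 60.0
t=12.10 jar x=-125.6 mm cols 56-137 row194 tcp [0.5307 0.2009 0.2083] rot [-3.140e+00 -1.000e-03  2.848e+00] w 0.0154 gf 60 qd 0.00 q6 -2.57 F [ 0.1 -0.2 -7.7]
[ 0.21646909 -0.12363191 -0.00116128] 59.989662766456604
jar [(array([ 0.344, -0.042,  0.033]), 0.71), (array([0.488, 0.08 , 0.183]), 0.7)]
middle []
handle [(array([0.528, 0.203, 0.252]), 0.55)]
tray [(array([0.534, 0.2  , 0.138]), 0.56)]
```

View pics/wrist5.png

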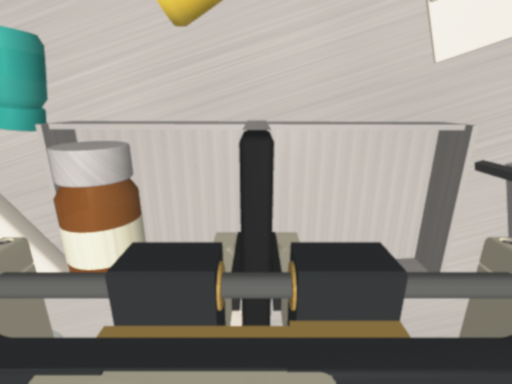

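```bash
cat > sim.py <<'E'
import numpy as np
from scipy.optimize import differential_evolution
def sim(rows,x=-.126,v=0.,vt=0.,k=.7,mu=.017,tilt=0.,tau=.025,dt=.005,trace=False):
    out=[];vc=vt
    for d in rows:
        for _ in range(round(.1/dt)):
            n=vc+(d/100-vc)*(1-np.exp(-dt/tau)); a=(n-vc)/dt; vc=n
            F=k*(9.81*(x/1.33-tilt)-a); fr=k*9.81*mu
            if abs(v)<1e-3 and abs(F)<fr: v=0.; continue
            s=np.sign(v) if abs(v)>=1e-3 else np.sign(F)
            vn=v+dt*(F-s*fr)
            if v*vn<0: vn=0.
            v=vn; x+=v*dt
            if x<-.126: x=-.126; v=max(v,0)
            if x>.126: x=.126; v=min(v,0)
        out.append((x,v,vc))
    return out if trace else (x,v)
ENS=[dict(k=k,mu=m,tilt=t) for k in(.68,.72) for m in(.014,.02) for t in(-.004,.004)]
E
cat > plan.py <<'E'
from sim import *
def cost(p,up=(10,20,30)):
    r=list(up)+list(p)+[0]
    j=np.diff([0]+r); c=3*np.sum(np.maximum(0,abs(j)-16)**2)*1e-4
    for e in ENS+[{}]:
        x,v=sim(r,**e); c+=(x/.01)**2+(v/.03)**2
    return c
for n in(8,10):
  for up in((),(10,20,30)):
    R=differential_evolution(cost,[(-42,42)]*n,args=(up,),maxiter=60,popsize=8,seed=1,workers=-1,updating="deferred",polish=False)
    r=list(up)+[int(round(q)) for q in R.x]+[0]
    print(n,up,round(R.fun,2),r,sum(r)); print([tuple(round(q*1000) for q in o[:2]) for o in sim(r,trace=True)]); print([tuple(round(q*1000) for q in sim(r,**e)) for e in ENS])
E
time timeout 500 python3 plan.py
```

```text
8 () 4.39 [9, 23, 34, -27, -34, -33, 12, -35, 0] -51
[(-126, 0), (-126, 0), (-126, 0), (-97, 347), (-60, 350), (-28, 310), (-22, -13), (-4, 240), (1, -2)]
[(1, 3), (-5, -6), (-3, -2), (-9, -11), (23, 81), (4, -1), (6, 0), (0, -7)]
8 (10, 20, 30) 6.59 [10, 20, 30, 19, 37, -10, -36, -25, -3, 11, -36, 0] 17
[(-126, 0), (-126, 0), (-126, 0), (-124, 0), (-126, 0), (-104, 249), (-68, 376), (-38, 265), (-26, 84), (-26, -24), (-7, 242), (-3, -5)]
[(0, 0), (-9, -13), (-6, -6), (-15, -16), (10, 8), (1, -6), (3, 0), (-6, -11)]
10 () 5.83 [13, -6, 33, 39, -41, -26, 22, -29, 12, -26, 0] -9
[(-126, 0), (-120, 54), (-126, 0), (-126, 0), (-86, 480), (-48, 341), (-42, -17), (-23, 253), (-20, -32), (-5, 191), (-1, 4)]
[(-1, 13), (-6, -1), (-4, 2), (-9, -4), (9, 22), (4, 7), (5, 11), (0, 0)]
10 (10, 20, 30) 6.73 [10, 20, 30, 25, 0, 15, 41, -23, 4, 23, -26, -41, -25, 0] 53
[(-126, 0), (-126, 0), (-126, 0), (-126, 0), (-116, 98), (-117, -55), (-126, 0), (-95, 366), (-76, 133), (-75, -35), (-57, 228), (-27, 303), (-7, 175), (-4, -5)]
[(-2, 7), (-9, -12), (-7, -4), (-14, -23), (8, 21), (0, -4), (2, 0), (-5, -17)]
real	1m20.485s
user	4m46.898s
sys	0m1.448s
```

```bash
sed -i 's/c=3\*np.sum(np.maximum(0,abs(j)-16)\*\*2)\*1e-4/c=np.sum(np.maximum(0,abs(j)-22)**2)*.2/; s/for n in(8,10)/for n in(8,9)/; s/for up in((),(10,20,30))/for up in((),(10,25))/; s/maxiter=60,popsize=8/maxiter=90,popsize=9/' plan.py; time timeout 550 python3 plan.py
```

```text
8 () 15.83 [22, 41, 19, -2, -24, -39, -39, -17, 0] -39
[(-126, 0), (-126, 0), (-118, 74), (-103, 152), (-79, 247), (-48, 307), (-19, 280), (-4, 112), (-2, -7)]
[(6, 20), (-9, -20), (-5, -7), (-21, -50), (17, 38), (1, -8), (5, 0), (-12, -39)]
8 (10, 25) 19.94 [10, 25, 41, 19, -4, -24, -37, -40, -17, 4, 0] -23
[(-126, 0), (-126, 0), (-126, 0), (-118, 74), (-102, 166), (-77, 248), (-47, 296), (-18, 289), (-2, 115), (-2, -27), (-3, 0)]
[(8, 21), (-11, -14), (-6, 0), (-24, -38), (21, 42), (0, 0), (5, 6), (-16, -32)]
9 () 20.27 [19, 41, 18, -4, -25, -42, -35, -17, 4, 0] -41
[(-126, 0), (-126, 0), (-118, 80), (-101, 166), (-76, 255), (-43, 331), (-15, 259), (0, 119), (0, -20), (0, 0)]
[(10, 24), (-9, -12), (-3, 0), (-22, -36), (24, 49), (3, 0), (8, 10), (-13, -29)]
9 (10, 25) 26.35 [10, 25, 40, 17, -5, -27, -42, -36, -13, 3, -2, 0] -30
[(-126, 0), (-126, 0), (-126, 0), (-118, 81), (-101, 167), (-75, 263), (-43, 326), (-15, 260), (-2, 86), (-2, -19), (-2, 4), (-2, 0)]
[(10, 15), (-12, -16), (-5, 0), (-27, -42), (26, 48), (0, -4), (7, 0), (-18, -31)]
real	1m51.628s
user	6m37.072s
sys	0m1.811s
```

```bash
python3 -c "
from sim import *
print([tuple(round(q*1000) for q in o[:2]) for o in sim([20,40,20,-2,-24,-40,-38,-16,0],trace=True)])"
python3 -m creep '{"translation":[[6,19,0],[12,38,0],[6,19,0],[-1,-2,0],[-7,-23,0],[-12,-38,0],[-11,-36,0],[-5,-15,0]],"spin":[0,0,0,0,0,0,0,0],"gripper":[0,0,0,0,0,0,0,0]}' 60
python3 -c "
from h import *
jarx('w6'); jarx('w7')"
```

```text
[(-126, 0), (-126, 0), (-119, 60), (-105, 143), (-82, 237), (-52, 303), (-24, 260), (-11, 89), (-11, -22)]
t: 13.15
eef_pos: [0.5178, 0.1606, 0.2094]
ee_rot: [-3.14, -0.001, 2.848]
force: [1.1, 1.3, -6.4]
width: 0.0159
gripper_force: 60.0
t=13.20 jar x=0.1 mm cols 218-293 row196 tcp [0.5175 0.1596 0.2097] rot [-3.140e+00 -1.000e-03  2.847e+00] w 0.0156 gf 60 qd 0.05 q6 -2.53 F [-1.6 -1.7 -8.1]
t=13.25 jar x=-3.2 mm cols 218-292 row198 tcp [0.5185 0.1613 0.2099] rot [3.142 0.    2.847] w 0.0156 gf 60 qd 0.04 q6 -2.53 F [ 0.8  0.8 -7.3]
```

The jar landed at the middle (x ≈ 0). I'll hold and watch it.

```bash
python3 -m creep '{"translation":[[0,0,0],[0,0,0],[0,0,0]],"spin":[0,0,0],"gripper":[0,0,0]}' | head -1
python3 -c "
from h import *
jarx()"
python3 -m creep '{"translation":[[0,0,0],[0,0,0],[0,0,0]],"spin":[0,0,0],"gripper":[0,0,0]}' | head -1
python3 -c "
from h import *
jarx('w8')"
```

```text
t: 13.55
t=13.60 jar x=-15.5 mm cols 200-274 row198 tcp [0.5194 0.1638 0.2091] rot [-3.141 -0.     2.849] w 0.0161 gf 60 qd 0.00 q6 -2.53 F [-0.   0.3 -7.1]
t: 13.9
t=13.95 jar x=-32.0 mm cols 192-240 row198 tcp [0.5192 0.1632 0.2093] rot [-3.142 -0.     2.848] w 0.0156 gf 60 qd 0.00 q6 -2.53 F [-0.2 -0.1 -5.8]
```

View pics/w8.png

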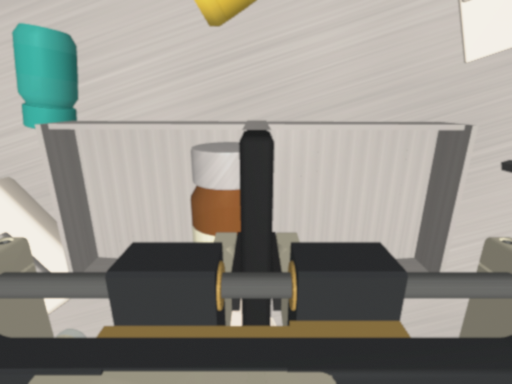

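The jar drifted back to about -23 mm; its left edge is at column 192 and the bar hides the right side. I'll correct the measurement for that occlusion and plan a short corrective jog.

Run:
```python
s=open('h.py').read()
s=s.replace("    P=back(","    if abs(u1-239)<5: u1=u0+74\n    elif abs(u0-273)<5: u0=u1-74\n    P=back(")
open('h.py','w').write(s)
from sim import *
for x,v in((-.0235,-.012),(-.0225,-.02),(-.0245,0)):
  for r in ([-8,-16,-8,0,0],[-12,-18,0,0,0],[-10,-18,-8,0,0],[-15,-20,-5,0,0],[-12,-20,-8,0,0]):
    print(x,v,r,[tuple(round(q*1000) for q in o[:2]) for o in sim(r,x=x,v=v,trace=True)],[round(1000*sim(r,x=x,v=v,**e)[0]) for e in ENS])
```

```text
-0.0235 -0.012 [-8, -16, -8, 0, 0] [(-22, 15), (-17, 49), (-17, -8), (-22, -62), (-28, -65)] [-25, -31, -26, -32, -25, -31, -27, -33]
-0.0235 -0.012 [-12, -18, 0, 0, 0] [(-20, 45), (-13, 68), (-15, -50), (-21, -50), (-26, -50)] [-21, -28, -23, -31, -21, -28, -23, -31]
-0.0235 -0.012 [-10, -18, -8, 0, 0] [(-20, 34), (-14, 70), (-13, -4), (-17, -56), (-23, -56)] [-20, -25, -21, -27, -20, -25, -21, -27]
-0.0235 -0.012 [-15, -20, -5, 0, 0] [(-18, 62), (-10, 80), (-10, -20), (-15, -50), (-20, -48)] [-16, -24, -18, -25, -16, -22, -18, -25]
-0.0235 -0.012 [-12, -20, -8, 0, 0] [(-20, 45), (-12, 82), (-10, -5), (-15, -56), (-21, -55)] [-18, -23, -19, -24, -17, -22, -18, -24]
-0.0225 -0.02 [-8, -16, -8, 0, 0] [(-22, 10), (-17, 44), (-18, -14), (-23, -68), (-30, -71)] [-26, -32, -27, -34, -26, -32, -27, -34]
-0.0225 -0.02 [-12, -18, 0, 0, 0] [(-20, 34), (-14, 57), (-18, -63), (-24, -65), (-31, -67)] [-26, -33, -29, -32, -26, -33, -29, -33]
-0.0225 -0.02 [-10, -18, -8, 0, 0] [(-20, 25), (-14, 61), (-14, -10), (-19, -63), (-26, -64)] [-22, -28, -24, -29, -22, -28, -24, -29]
-0.0225 -0.02 [-15, -2
[... 187 characters left out ...]
, -64), (-24, -65)] [-21, -26, -23, -28, -21, -26, -22, -28]
-0.0245 0 [-8, -16, -8, 0, 0] [(-21, 31), (-15, 66), (-14, 0), (-18, -52), (-23, -52)] [-19, -25, -22, -26, -18, -25, -22, -27]
-0.0245 0 [-12, -18, 0, 0, 0] [(-19, 59), (-11, 82), (-13, -39), (-16, -37), (-20, -35)] [-14, -22, -16, -25, -14, -22, -15, -25]
-0.0245 0 [-10, -18, -8, 0, 0] [(-20, 45), (-12, 81), (-11, 0), (-15, -51), (-20, -49)] [-14, -21, -19, -23, -13, -21, -18, -23]
-0.0245 0 [-15, -20, -5, 0, 0] [(-18, 80), (-8, 98), (-6, -6), (-9, -34), (-13, -29)] [-10, -15, -11, -17, -9, -15, -10, -16]
-0.0245 0 [-12, -20, -8, 0, 0] [(-19, 59), (-10, 96), (-8, 0), (-12, -50), (-16, -46)] [-11, -18, -13, -20, -9, -15, -13, -19]
```

```bash
cat > plan2.py <<'E'
from sim import *
import sys
x0,v0=float(sys.argv[1])/1000,float(sys.argv[2])/1000; n=int(sys.argv[3])
E=[dict(k=k,mu=m,tilt=t,x=x0+dx,v=v0) for k in(.68,.72) for m in(.014,.02) for t,dx in((-.003,.002),(.003,-.002))]
def cost(p):
    r=list(p)+[0,0]; j=np.diff([0]+r); c=np.sum(np.maximum(0,abs(j)-18)**2)*.2+.002*sum(j**2)+.0003*sum(r)**2
    for e in E:
        x,v=sim(r,**e); c+=(x/.008)**2+(v/.015)**2
    return c
R=differential_evolution(cost,[(-40,25)]*n,maxiter=90,popsize=9,seed=1,workers=-1,updating="deferred",polish=False)
r=[int(round(q)) for q in R.x]+[0,0]
print(round(R.fun,2),r,sum(r)); print([tuple(round(q*1000) for q in o[:2]) for o in sim(r,x=x0,v=v0,trace=True)]); print([tuple(round(q*1000) for q in sim(r,**e)) for e in E])
print("xy",[(round(.291*q),round(.957*q)) for q in r])
E
python3 -c "
from h import *
jarx()" | tee /tmp/o
python3 plan2.py -24 -12 5; python3 plan2.py -24 -12 8
```

```text
t=14.00 jar x=-22.8 mm cols 190-264 row198 tcp [0.5192 0.1632 0.2093] rot [-3.142 -0.     2.848] w 0.0156 gf 60 qd 0.00 q6 -2.53 F [-0.3  0.2 -6.4]
29.42 [-18, -38, -21, -2, -6, 0, 0] -85
[(-18, 79), (0, 202), (11, 80), (10, -34), (9, 0), (6, -25), (5, -11)]
[(13, 0), (-6, -41), (8, -1), (-11, -46), (16, 0), (1, -25), (11, 0), (-4, -27)]
xy [(-5, -17), (-11, -36), (-6, -20), (-1, -2), (-2, -6), (0, 0), (0, 0)]
13.26 [-17, -36, -21, -3, -7, -6, -4, 3, 0, 0] -91
[(-18, 74), (-1, 189), (9, 79), (8, -32), (7, 0), (7, 0), (7, 0), (4, -34), (3, -1), (3, 0)]
[(10, 0), (-6, -14), (6, 0), (-9, -8), (16, 6), (-3, -10), (9, 0), (-5, 0)]
xy [(-5, -16), (-10, -34), (-6, -20), (-1, -3), (-2, -7), (-2, -6), (-1, -4), (1, 3), (0, 0), (0, 0)]
```

```bash
python3 -m creep '{"translation":[[-5,-17,0],[-10,-35,0],[-6,-20,0],[-1,-4,0],[-2,-7,0],[-2,-6,0],[-1,-4,0],[-1,-2,0]],"spin":[0,0,0,0,0,0,0,0],"gripper":[0,0,0,0,0,0,0,0]}' 60|head -2
python3 -c "
from h import *
jarx('w9')"
python3 -m creep '{"translation":[[0,0,0],[0,0,0]],"spin":[0,0],"gripper":[0,0]}'|head -1
python3 -c "
from h import *
jarx('w10')"
```

```text
t: 14.8
eef_pos: [0.4912, 0.068, 0.2093]
t=14.85 jar x=9.2 mm cols 231-306 row198 tcp [0.491  0.0679 0.2093] rot [-3.141 -0.     2.849] w 0.0158 gf 60 qd 0.01 q6 -2.40 F [-0.7 -1.1 -6.6]
t: 15.05
t=15.10 jar x=8.1 mm cols 230-304 row198 tcp [0.4913 0.0684 0.2093] rot [ 3.142 -0.     2.849] w 0.0157 gf 60 qd 0.00 q6 -2.40 F [-0.4  0.5 -6.8]
```

```bash
python3 -m creep '{"translation":[[0,0,0],[0,0,0],[0,0,0],[0,0,0]],"spin":[0,0,0,0],"gripper":[0,0,0,0]}'|head -1
python3 -c "
from h import *
jarx()"
python3 -m creep '{"translation":[[0,0,0],[0,0,0],[0,0,0],[0,0,0]],"spin":[0,0,0,0],"gripper":[0,0,0,0]}'|head -1
python3 -c "
from h import *
jarx()"
```

```text
t: 15.5
t=15.55 jar x=8.1 mm cols 230-304 row198 tcp [0.4912 0.0682 0.2094] rot [ 3.142 -0.     2.848] w 0.0158 gf 60 qd 0.00 q6 -2.40 F [ 0.5  0.1 -7.5]
t: 15.95
t=16.00 jar x=8.1 mm cols 230-304 row198 tcp [0.4912 0.0681 0.2094] rot [3.142 0.    2.848] w 0.0155 gf 60 qd 0.00 q6 -2.40 F [-0.2 -0.3 -5.8]
```

The jar is at rest at x = 8 mm. Holding out the three seconds with margin.

```bash
Z='x'; python3 -m creep '{"translation":[[0,0,0],[0,0,0],[0,0,0],[0,0,0],[0,0,0],[0,0,0],[0,0,0],[0,0,0]],"spin":[0,0,0,0,0,0,0,0],"gripper":[0,0,0,0,0,0,0,0]}'|head -1
python3 -m creep '{"translation":[[0,0,0],[0,0,0],[0,0,0],[0,0,0],[0,0,0],[0,0,0],[0,0,0],[0,0,0]],"spin":[0,0,0,0,0,0,0,0],"gripper":[0,0,0,0,0,0,0,0]}'|head -1
python3 -m creep '{"translation":[[0,0,0],[0,0,0],[0,0,0],[0,0,0],[0,0,0],[0,0,0],[0,0,0],[0,0,0]],"spin":[0,0,0,0,0,0,0,0],"gripper":[0,0,0,0,0,0,0,0]}'|head -1
python3 - <<'E'
from h import *
jarx()
for c in("scene","top","wrist"):
    f=cams.grab_frame(c); g=f["img"].astype(int)
    print(c,[(np.round(r['centre'],4),round(r['confidence'],2)) for r in nets.pinpoint(c,'pan')[:2]],[(np.round(r['centre'],3),round(r['confidence'],2)) for r in nets.pinpoint(c,'tray')[:1]])
E
```

```text
t: 16.8
t: 17.6
t: 18.4
t=18.45 jar x=8.1 mm cols 230-304 row198 tcp [0.4912 0.0681 0.2094] rot [-3.142  0.     2.848] w 0.0156 gf 60 qd 0.00 q6 -2.40 F [ 0.9 -0.3 -7.4]
scene [(array([ 0.5598, -0.2041,  0.0607]), 0.88), (array([0.4896, 0.0648, 0.259 ]), 0.52)] [(array([0.489, 0.067, 0.144]), 0.96)]
top [(array([ 0.5549, -0.2066,  0.058 ]), 0.64), (array([ 0.7835,  0.0152, -0.0024]), 0.47)] [(array([0.49 , 0.074, 0.147]), 0.66)]
wrist [(array([ 0.5555, -0.2075,  0.0631]), 0.74)] [(array([0.494, 0.069, 0.141]), 0.89)]
```

```bash
python3 -m creep '{"translation":[[0,-1,0],[0,-1,0],[1,-2,0],[0,-2,0],[1,-3,0],[1,-3,0],[1,-4,0],[1,-4,0]],"spin":[0,0,0,0,0,0,0,0],"gripper":[0,0,0,0,0,0,0,0]}'|head -2
python3 -m creep '{"translation":[[1,-5,0],[1,-5,0],[1,-6,0],[2,-6,0],[2,-7,0],[1,-7,0],[2,-8,0],[2,-8,0]],"spin":[0,0,0,0,0,0,0,0],"gripper":[0,0,0,0,0,0,0,0]}'|head -2
python3 -m creep '{"translation":[[2,-8,0],[2,-8,0],[2,-8,0],[2,-8,0],[2,-8,0],[2,-8,0],[2,-8,0],[2,-8,0]],"spin":[0,0,0,0,0,0,0,0],"gripper":[0,0,0,0,0,0,0,0]}'|head -2
python3 -m creep '{"translation":[[2,-8,0],[2,-8,0],[2,-8,0],[2,-8,0],[2,-8,0],[2,-8,0],[2,-8,0],[2,-8,0]],"spin":[0,0,0,0,0,0,0,0],"gripper":[0,0,0,0,0,0,0,0]}'|head -2
python3 -m creep '{"translation":[[2,-8,0],[2,-8,0],[1,-7,0],[2,-7,0],[2,-6,0],[1,-6,0],[1,-5,0],[1,-5,0]],"spin":[0,0,0,0,0,0,0,0],"gripper":[0,0,0,0,0,0,0,0]}'|head -2
python3 -m creep '{"translation":[[1,-4,0],[1,-4,0],[1,-3,0],[1,-3,0],[0,-2,0],[0,-2,0],[0,-1,0],[0,-1,0]],"spin":[0,0,0,0,0,0,0,0],"gripper":[0,0,0,0,0,0,0,0]}'|head -2
python3 - <<'E'
from h import *
jarx('w11')
for c in("scene","top","wrist"):
    f=cams.grab_frame(c); cv2.imwrite(f"pics/{c}12.png",f["img"][:,:,::-1])
    print(c,[(l,[(np.round(r['centre'],4),round(r['confidence'],2)) for r in nets.pinpoint(c,l)[:1]]) for l in("pan","scale","tray","handle")])
E
```

```text
t: 19.7
eef_pos: [0.4963, 0.0477, 0.2094]
t: 20.5
eef_pos: [0.5083, -0.0046, 0.2094]
t: 21.3
eef_pos: [0.5243, -0.0686, 0.2093]
t: 22.1
eef_pos: [0.5403, -0.1325, 0.2093]
t: 22.9
eef_pos: [0.5522, -0.1843, 0.2093]
t: 23.7
eef_pos: [0.5562, -0.2039, 0.2094]
t=23.75 jar x=-74.9 mm cols 16-306 row198 tcp [ 0.5562 -0.204   0.2094] rot [-3.142  0.     2.848] w 0.0154 gf 60 qd 0.00 q6 -1.84 F [-0.2 -0.5 -6. ]
scene [('pan', [(array([ 0.5569, -0.2028,  0.0637]), 0.76)]), ('scale', []), ('tray', [(array([ 0.557 , -0.2048,  0.1434]), 0.91)]), ('handle', [(array([ 0.5563, -0.2086,  0.2579]), 0.72)])]
top [('pan', [(array([ 0.5523, -0.2069,  0.0621]), 0.93)]), ('scale', [(array([ 0.5406, -0.2094,  0.0013]), 0.83)]), ('tray', [(array([ 0.5516, -0.199 ,  0.1452]), 0.68)]), ('handle', [(array([ 0.5596, -0.2069,  0.255 ]), 0.92)])]
wrist [('pan', []), ('scale', []), ('tray', [(array([ 0.5584, -0.2021,  0.1393]), 0.6)]), ('handle', [(array([ 0.5531, -0.2047,  0.2511]), 0.92)])]
```

```bash
sed -i 's/m\[:165\]=0;/m[:165]=0; m[:,:150]=0; m[:,360:]=0;/' h.py
python3 -m creep '{"translation":[[0,0,-2],[0,0,-5],[0,0,-8],[0,0,-10],[0,0,-10],[0,0,-10],[0,0,-8],[0,0,-5]],"spin":[0,0,0,0,0,0,0,0],"gripper":[0,0,0,0,0,0,0,0]}'|head -2
python3 -m creep '{"translation":[[0,0,-3],[0,0,-3],[0,0,-2],[0,0,-2],[0,0,-1],[0,0,0],[0,0,0],[0,0,0]],"spin":[0,0,0,0,0,0,0,0],"gripper":[0,0,0,0,0,0,0,0]}'
python3 -c "
from h import *
jarx()"
python3 -m creep '{"translation":[[0,0,0],[0,0,0],[0,0,0],[0,0,0],[0,0,0],[0,0,0],[0,0,0],[0,0,0]],"spin":[0,0,0,0,0,0,0,0],"gripper":[0,0,0,0,0,0,0,0]}'
python3 -c "
from h import *
jarx('w13')"
```

```text
t: 25.3
eef_pos: [0.5558, -0.2038, 0.1501]
t: 26.1
eef_pos: [0.5563, -0.2039, 0.1405]
ee_rot: [3.142, 0.0, 2.848]
force: [0.0, -0.6, -6.5]
width: 0.0159
gripper_force: 60.0
t=26.15 jar x=9.7 mm cols 232-306 row198 tcp [ 0.5563 -0.2039  0.1405] rot [3.142 0.    2.848] w 0.0155 gf 60 qd 0.00 q6 -1.84 F [ 0.4  0.  -6.6]
t: 26.95
eef_pos: [0.5562, -0.2038, 0.1404]
ee_rot: [3.142, -0.0, 2.848]
force: [-0.6, 0.3, -6.8]
width: 0.0156
gripper_force: 60.0
t=27.00 jar x=9.7 mm cols 232-306 row198 tcp [ 0.5562 -0.2039  0.1403] rot [3.142 0.    2.848] w 0.0154 gf 60 qd 0.00 q6 -1.84 F [-0.  -0.1 -6.2]
```

```bash
python3 -m creep '{"translation":[[0,-1,-2],[0,0,-2],[0,0,-2],[0,0,-2],[0,0,-1],[0,0,-1],[0,0,-1],[0,0,0]],"spin":[0,0,0,0,0,0,0,0],"gripper":[0,0,0,0,0,0,0,0]}'|egrep "t:|eef|force"
python3 -m creep '{"translation":[[0,0,-1],[0,0,0]],"spin":[0,0],"gripper":[0,0]}'|egrep "eef|force"
python3 -m creep '{"translation":[[0,0,-1],[0,0,0]],"spin":[0,0],"gripper":[0,0]}'|egrep "eef|force"
python3 -m creep '{"translation":[[0,0,-1],[0,0,0]],"spin":[0,0],"gripper":[0,0]}'|egrep "eef|force"
```

```text
t: 27.8
eef_pos: [0.5561, -0.2048, 0.1292]
ee_rot: [3.142, -0.0, 2.848]
force: [0.6, -0.5, -7.3]
gripper_force: 60.0
eef_pos: [0.5562, -0.2049, 0.1283]
force: [0.2, -0.0, -6.7]
gripper_force: 60.0
eef_pos: [0.5561, -0.2048, 0.1272]
force: [-0.3, -0.3, -6.2]
gripper_force: 60.0
eef_pos: [0.5563, -0.205, 0.1267]
force: [-1.0, 0.2, -4.1]
gripper_force: 60.0
```

```bash
python3 -m creep '{"translation":[[0,0,-1],[0,0,0],[0,0,0]],"spin":[0,0,0],"gripper":[0,0,0]}'|egrep "eef|force"
python3 -c "
from h import *
jarx()"
python3 -m creep '{"translation":[[0,0,0],[0,0,0],[0,0,0]],"spin":[0,0,0],"gripper":[0,0,0]}' 5|egrep "eef|force"
python3 -m creep '{"translation":[[0,0,0],[0,0,0],[0,0,0],[0,0,0],[0,0,0],[0,0,0]],"spin":[0,0,0,0,0,0],"gripper":[0.2,0.22,0.26,0.32,0.4,0.5]}' 5|egrep "t:|eef|force|width"
python3 -c "
from h import *
jarx('w14')"
```

```text
eef_pos: [0.5563, -0.205, 0.1266]
force: [-4.4, 2.1, 5.3]
gripper_force: 60.0
t=28.75 jar x=10.1 mm cols 232-307 row198 tcp [ 0.5563 -0.205   0.1266] rot [-3.141e+00  1.000e-03  2.849e+00] w 0.0156 gf 60 qd 0.00 q6 -1.84 F [-3.8  1.8  5.7]
eef_pos: [0.5564, -0.2051, 0.1266]
force: [-5.1, 2.1, 6.1]
gripper_force: 5.0
t: 29.65
eef_pos: [0.5563, -0.2049, 0.1253]
ee_rot: [-3.142, -0.0, 2.848]
force: [0.0, -1.3, 0.6]
width: 0.0382
gripper_force: 0.0
t=29.70 jar x=10.1 mm cols 232-307 row198 tcp [ 0.5563 -0.2049  0.1253] rot [-3.142  0.     2.848] w 0.0411 gf 0 qd 0.00 q6 -1.84 F [ 0.3 -0.1 -0. ]
```

Released, and the jar stays at 10 mm. I'll raise the gripper clear and verify.

```bash
python3 -m creep '{"translation":[[0,0,0],[0,0,3],[0,0,8],[0,0,15],[0,0,25],[0,0,30],[0,0,30],[0,0,30]],"spin":[0,0,0,0,0,0,0,0],"gripper":[0.6,0.6,0.6,0.6,0.6,0.6,0.6,0.6]}'|egrep "t:|eef|force|width"
python3 - <<'E'
from h import *
for c in("scene","wrist","top"):
    f=cams.grab_frame(c); cv2.imwrite(f"pics/{c}15.png",f["img"][:,:,::-1])
    print(c,[(l,[(np.round(r['centre'],3),round(r['confidence'],2)) for r in nets.pinpoint(c,l)[:3]]) for l in("pan","tray","jar","handle")])
f=cams.grab_frame("wrist"); g=f["img"].astype(int)
m=((g[:,:,0]-g[:,:,2]>35)&(g[:,:,0]<190)).astype(np.uint8)
n,l,st,ce=cv2.connectedComponentsWithStats(m)
print([(st[i].tolist(),np.round(back(f,ce[i],.104),3)) for i in range(1,n) if st[i,4]>80]); print(get_state()["t"])
E
```

```text
t: 30.5
eef_pos: [0.5561, -0.2049, 0.2685]
ee_rot: [3.142, 0.001, 2.848]
force: [0.5, 0.1, -0.0]
width: 0.0526
gripper_force: 0.0
scene [('pan', []), ('tray', [(array([ 0.554, -0.208,  0.057]), 0.65), (array([ 0.562, -0.2  ,  0.11 ]), 0.48)]), ('jar', [(array([ 0.341, -0.045,  0.032]), 0.88), (array([0.306, 0.211, 0.032]), 0.81), (array([ 0.562, -0.2  ,  0.107]), 0.69)]), ('handle', [(array([ 0.555, -0.207,  0.176]), 0.59), (array([ 0.562, -0.198,  0.108]), 0.36)])]
wrist [('pan', []), ('tray', [(array([ 0.557, -0.207,  0.057]), 0.82)]), ('jar', [(array([ 0.559, -0.196,  0.105]), 0.73)]), ('handle', [(array([ 0.552, -0.204,  0.171]), 0.56)])]
top [('pan', [(array([ 0.597, -0.517, -0.001]), 0.64)]), ('tray', [(array([ 0.553, -0.202,  0.061]), 0.7)]), ('jar', [(array([0.307, 0.209, 0.032]), 0.81), (array([ 0.56 , -0.192,  0.104]), 0.67), (array([ 0.596, -0.518,  0.001]), 0.21)]), ('handle', [(array([ 0.56 , -0.206,  0.172]), 0.79)])]
[([242, 154, 7, 29, 165], array([ 0.547, -0.217,  0.104])), ([264, 154, 24, 30, 666], array([ 0.558, -0.181,  0.104])), ([30, 178, 64, 65, 565], array([ 0.527, -0.46 ,  0.104])), ([264, 204, 23, 18, 274], array([ 0.614, -0.198,  0.104])), ([152, 261, 19, 50, 454], array([ 0.674, -0.385,  0.104])), ([343, 261, 18, 50, 457], array([ 0.754, -0.121,  0.104])), ([165, 321, 313, 17, 4258], array([ 0.822, -0.166,  0.104]))]
31.3
```

View pics/wrist15.png

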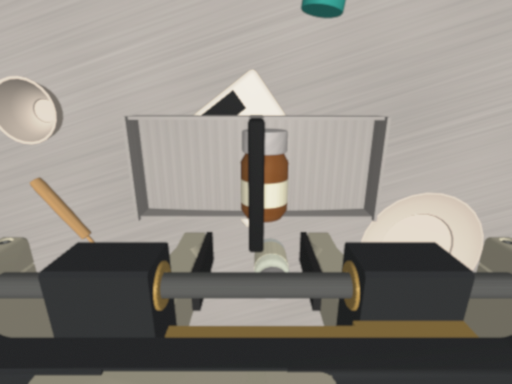

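The tray stands level on the scale with the jar under the handle at about (264,185), roughly 10 mm off centre, and the gripper is clear. Handing in.

```bash
python3 -c "
from station import arm
print(arm.job_done())"
```

```text
the job is handed in; nothing more can be done
None
```

I handed the job in at about 31 s, with no verdict returned: the tray is released and level on the pan with the jar at rest about 10 mm from the middle, after one missed grasp that left the tray unmoved and one corrective jog when the jar drifted back.

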